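# Unstack the lids and close the tubs

### The job

The lids of the four tubs of tiling sundries have been taken off: three are stacked and one lies apart. Take the stack apart and put every lid back on the tub of its own size, plug down, lying flat and fully home on the rim, and leave the tubs, the paint brush and the putty knife where they are.

Things in the scene. Friction and masses are not known exactly. Their poses are not given: they have to be found in the camera images.
- lid_large_c (a point): Centre (half-way up, on the axis) of the largest lid, dark grey plastic, loose, 18 mm high in all: a flat round disc 69 mm in diameter and 10 mm thick on top of a round plug 55 mm in diameter and 8 mm high (its lower 4 mm taper to 50 mm). z up the lid's axis; at the start it lies plug down. The disc's underside is 1 mm below this point, the plug's foot 9 mm below, the top 9 mm above. Grip it by the edge of the disc. It belongs on tub_large.
- lid_medium_c (a point): Centre (half-way up, on the axis) of the second largest lid, dark grey plastic, loose, 18 mm high in all: a flat round disc 59 mm in diameter and 10 mm thick on top of a round plug 45 mm in diameter and 8 mm high (its lower 4 mm taper to 40 mm). z up the lid's axis; at the start it lies plug down. The disc's underside is 1 mm below this point, the plug's foot 9 mm below, the top 9 mm above. Grip it by the edge of the disc. It belongs on tub_medium.
- lid_small_c (a point): Centre (half-way up, on the axis) of the third largest lid, dark grey plastic, loose, 18 mm high in all: a flat round disc 49 mm in diameter and 10 mm thick on top of a round plug 35 mm in diameter and 8 mm high (its lower 4 mm taper to 30 mm). z up the lid's axis; at the start it lies plug down. The disc's underside is 1 mm below this point, the plug's foot 9 mm below, the top 9 mm above. Grip it by the edge of the disc. It belongs on tub_small.
- lid_mini_c (a point): Centre (half-way up, on the axis) of the smallest lid, dark grey plastic, loose, 18 mm high in all: a flat round disc 39 mm in diameter and 10 mm thick on top of a round plug 25 mm in diameter and 8 mm high (its lower 4 mm taper to 20 mm). z up the lid's axis; at the start it lies plug down. The disc's underside is 1 mm below this point, the plug's foot 9 mm below, the top 9 mm above. Grip it by the edge of the disc. It belongs on tub_mini.
- tub_large: The largest open round tub, light grey plastic, loose, heavy with pale levelling wedges: outside diameter 67 mm, mouth 62 mm, 60 mm high; the contents stay at least 12 mm below the rim. Origin at the centre of its underside, z up. With its lid fully home the disc lies flat on the rim and the lid's centre is 61 mm above this origin; the plug has 3.5 mm of play all round in the mouth.
- tub_medium: The second largest open round tub, light grey plastic, loose, heavy with white cross-shaped tile spacers: outside diameter 57 mm, mouth 52 mm, 56 mm high; the contents stay at least 12 mm below the rim. Origin at the centre of its underside, z up. With its lid fully home the disc lies flat on the rim and the lid's centre is 57 mm above this origin; the plug has 3.5 mm of play all round in the mouth.
- tub_small: The third largest open round tub, light grey plastic, loose, heavy with brown wall plugs: outside diameter 47 mm, mouth 42 mm, 52 mm high; the contents stay at least 12 mm below the rim. Origin at the centre of its underside, z up. With its lid fully home the disc lies flat on the rim and the lid's centre is 53 mm above this origin; the plug has 3.5 mm of play all round in the mouth.
- tub_mini: The smallest open round tub, light grey plastic, loose, heavy with steel nails: outside diameter 37 mm, mouth 32 mm, 48 mm high; the contents stay at least 12 mm below the rim. Origin at the centre of its underside, z up. With its lid fully home the disc lies flat on the rim and the lid's centre is 49 mm above this origin; the plug has 3.5 mm of play all round in the mouth.
- brush_c (a point): A flat paint brush, black, loose, lying on the table among the tubs, about 200 mm long along its x, 52 mm wide and 15 mm high; the point is near the middle of its length. Not to be moved.
- knife_c (a point): A putty knife, steel blade and dark red handle, loose, lying on the table among the tubs, about 205 mm long along its x, 75 mm wide at the blade and 18 mm high; the point is near the middle of its length. Not to be moved.
Things that resemble listed ones, but are neither listed nor needed, are in the scene too. Leave any red, white or yellow look-alike of the part that bears lid_large_c alone.

How it is judged:
At the end, for the whole second after the job is handed in: Each of the four lids lies on the tub of its own size, released and at rest: its centre within 8 mm of the tub's axis and from 3 mm below to 3 mm above its fully home height, lid and tub upright within 0.08 rad (z of lid_large_c in the frame of tub_large between 0.058 and 0.064 m and horizontal distance between lid_large_c and tub_large below 0.008 m and angle between each of lid_large_c, tub_large, lid_medium_c, tub_medium, lid_small_c, tub_small, lid_mini_c, tub_mini's own z axis and vertical below 0.08 rad and z of lid_medium_c in the frame of tub_medium between 0.054 and 0.06 m and horizontal distance between lid_medium_c and tub_medium below 0.008 m and z of lid_small_c in the frame of tub_small between 0.05 and 0.056 m and horizontal distance between lid_small_c and tub_small below 0.008 m and z of lid_mini_c in the frame of tub_mini between 0.046 and 0.052 m and horizontal distance between lid_mini_c and tub_mini below 0.008 m); the robot touches nothing.
It fails at once if a tub is shifted by more than 30 mm (distance of any of tub_large, tub_medium, tub_small, tub_mini from where it was at the start of the episode above 0.03 m).
It fails at once if the paint brush or the putty knife is moved by more than 25 mm (distance of any of brush_c, knife_c from where it was at the start of the episode above 0.025 m).
It also fails if it takes over 122 s, if anything falls off the work surface, if the arm or the gripper's body presses on something with over 40 N, if the wrist force passes 120 N, or if a joint passes its speed limit or range.

### The arm

A 6-joint arm with a two-finger parallel gripper is mounted at the origin on the work surface. World frame = base frame: x ahead of the robot, y to its left, z up, the work surface at z = 0. Lengths are in m, angles in rad, forces in N, time in s.
With the tool pointing down it reaches from about 0.375 to 0.975 m from the base axis. Payload 3.8 kg.
Tool frame: the origin (TCP) lies on the centre line of the jaws, within the pads' length; the fingertips stand 25 mm ahead of it and the grasp point (between the pads) lies 6 mm ahead of it; y points along the fingers, z is the direction in which the jaws open and shut, and the axes are right-handed (so a half turn about y gives the same grasp; the last joint's range is limited). The gripper opens to 85 mm and grips with 20 to 120 N. Pads are 22 mm wide; open, the fingers measure 114 mm over their backs; the gripper's body (76 mm by 85 mm) begins 54 mm behind the grasp point. The pads swing forward as they close: fully open they stand 13 mm farther back than shut.
Start: joints at [1.117, 0.264, 1.604, -0, 1.274, -0.037], TCP at [0.273, 0.617, 0.256] pointing down, gripper open.
Joint ranges: [-2.63, 2.63], [-0.94, 2.18], [0.31, 2.57], [-1.31, 4.45], [0, 2.66], [-2.55, 2.55]. Speed limits (rad/s): [2.57, 2.57, 3.14, 3.14, 3.14, 3.14].

### API

Orientations are given as a rotation vector (axis times angle).
In Python, from workcell import bot gives the robot as it stands.
- The arm moves only by the shell command python3 -m jog 'ROWS' [FORCE]. ROWS is JSON, a list of rows, each a list of 5 numbers: the shift along the world's x, y, z in mm, then the turn about the world's z in degrees, then the finger opening in mm, from 0 to 85.4. A call has exactly 10 rows; each row is the pose to reach, as a shift and turn from the pose commanded when the call began; what a row does not reach only later rows make up. A row lasts 1/8 s, in which the tool goes at most 62.5 mm and 10.7 degrees, less where a joint would pass 70% of its speed; a pose out of reach is approached as far as the arm can. A call with a gripper value outside its range is refused whole. The fingers move at their own pace and stop on an object; FORCE is the grip in N (left out, the last holds). Time passes only in rows, so rows that repeat a pose let the fingers close, or fill a call up. It gives the time, the measured TCP pose, the force and the opening at its end, in the units of the state.
- bot.read_state(): the state, without advancing time (a new reading comes with each control period).
- bot.read_camera(name): name is "scene" or "top"; returns a dict with "pixels" (384x512x3 uint8, red, green, blue), "fx", "fy", "cx", "cy" (pixels), "R" (3x3) and "t" (3): a world point X has camera coordinates R X + t. Camera axes: x right, y down, z forward; pixel columns grow to the right and rows downward; lengths in m; the calibration is good to about 2 mm. A picture is of the moment at which its call begins. There is no depth.
- bot.finish_job(): hands the job in, once; it reports no verdict.
The state is a dict: "time": time; "q": joint angles; "joint_vel": joint speeds; "joint_torque": joint torques, N m; "tool_pos": TCP position; "tcp_rot": TCP orientation; "wrist_force": force on the tool from outside, world axes, zero at the start; "torque": the same for the moment, N m; "width": opening from 0.0 (shut) to 1.0 (fully open).
Only numpy, scipy, OpenCV 4.12 (cv2) and the standard library are available. Lean on these libraries where they do the work, as an engineer would, in place of code of your own. Each camera call takes 0.05 s, during which the arm holds its last target.

## Working session

There is one attempt and no reset: what is moved stays moved. The work goes in short steps, Python scripts to look and compute and a shell command to move; the robot and the scene stay as the last step left them, time stands still between calls to the robot, and variables do not carry over. Pictures are saved under pics/ and viewed, and the job is handed in when it is done.

```bash
ls; mkdir -p pics
python3 - <<'E'
from workcell import bot
import cv2
print(bot.read_state())
for n in ("scene","top"):
    c=bot.read_camera(n); print(n,{k:c[k] for k in c if k!="pixels"})
    p=c["pixels"][:,:,::-1]
    cv2.imwrite(f"pics/{n}0.png",cv2.resize(p,None,fx=1.5,fy=1.5,interpolation=cv2.INTER_CUBIC))
    cv2.imwrite(f"pics/{n}0raw.png",p)
E
```

```text
pics
{'time': 0.0, 'q': array([ 1.11709420e+00,  2.64739142e-01,  1.60539452e+00,  1.42206647e-05,
        1.27371304e+00, -3.69109950e-02]), 'joint_vel': array([ 7.01981684e-04, -8.75356943e-04, -5.14371205e-05, -1.15981671e-03,
        1.40937572e-03, -1.17213078e-03]), 'joint_torque': array([-2.49110108e-04, -5.15096569e+01, -3.67316866e+01,  1.96504157e-04,
        1.28473778e-02, -2.75027425e-06]), 'tool_pos': array([0.27296132, 0.61659315, 0.25496034]), 'tcp_rot': array([-1.54815082,  0.32746232, -0.32657624]), 'wrist_force': array([-0.13289415,  0.46180019, -0.21745565]), 'torque': array([-0.0111717 ,  0.04293744, -0.02087445]), 'width': 0.9996351033630986}
scene {'fx': 406.9126123312814, 'fy': 406.9126123312814, 'cx': 251.8983939455655, 'cy': 187.30872318717394, 'R': array([[ 0.73806751,  0.67461552, -0.01225788],
       [ 0.36043664, -0.40956572, -0.83805808],
       [-0.57038739,  0.61412525, -0.54544331]]), 't': array([-0.36685802, -0.14403864,  1.47533881])}
top {'fx': 363.698096279354, 'fy': 363.698096279354, 'cx': 257.4731328529932, 'cy': 195.43955425034838, 'R': array([[ 0.0262005 , -0.9987557 ,  0.0424333 ],
       [-0.98087605, -0.03387449, -0.19166295],
       [ 0.19286187, -0.03660015, -0.98054308]]), 't': array([-0.02692253,  0.47998717,  0.90174395])}
```

View pics/scene0.png

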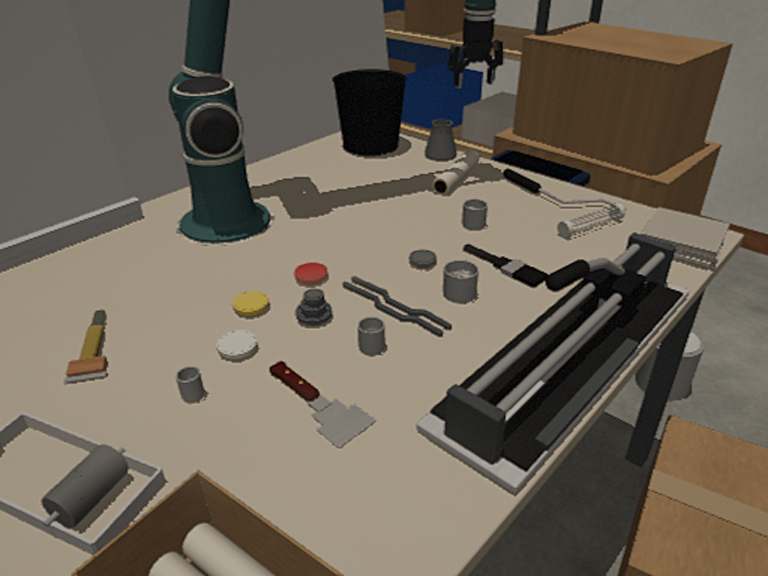

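View pics/top0.png

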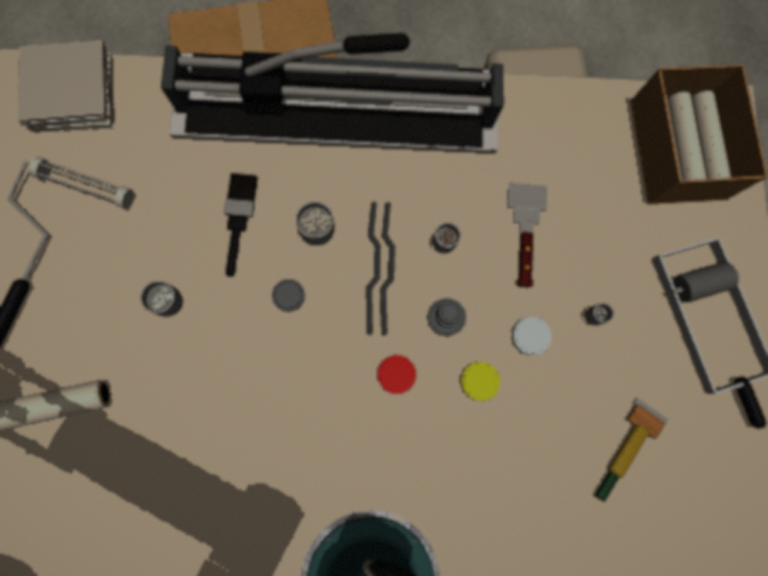

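Run:
```python
import cv2,numpy as np
p=cv2.imread("pics/top0raw.png");s=cv2.imread("pics/scene0raw.png")
def crop(im,cx,cy,w,k): 
    c=im[cy-w:cy+w,cx-w:cx+w]; return cv2.resize(c,(k,k),interpolation=cv2.INTER_CUBIC)
# center positions in raw px
L=[("big",210,148),("med",107,198),("small",297,158),("mini",399,209),("lone",192,197),("stack",298,211)]
rows=[crop(p,x,y,24,260) for n,x,y in L]
cv2.imwrite("pics/cr_top.png",np.vstack([np.hstack(rows[:3]),np.hstack(rows[3:])]))
L=[(307,187),(316,143),(247,224),(127,256),(282,172),(209,204)]
rows=[crop(s,x,y,24,260) for x,y in L]
cv2.imwrite("pics/cr_sc.png",np.vstack([np.hstack(rows[:3]),np.hstack(rows[3:])]))
```

```text
(no output)
```

View pics/cr_top.png

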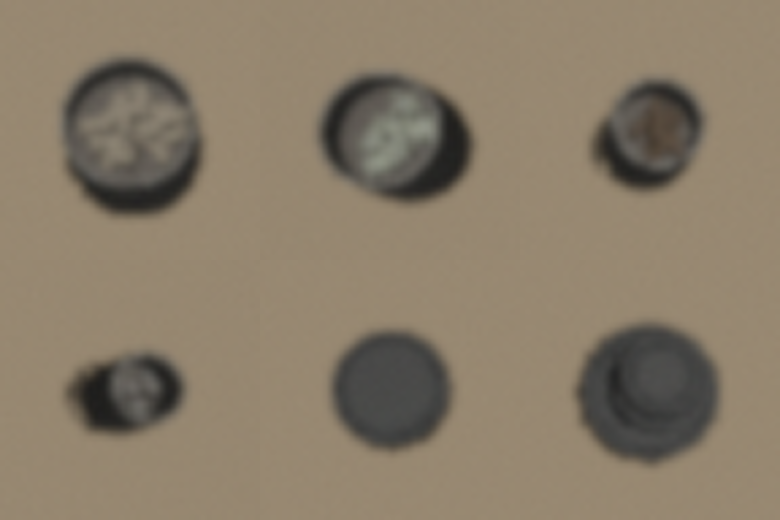

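View pics/cr_sc.png

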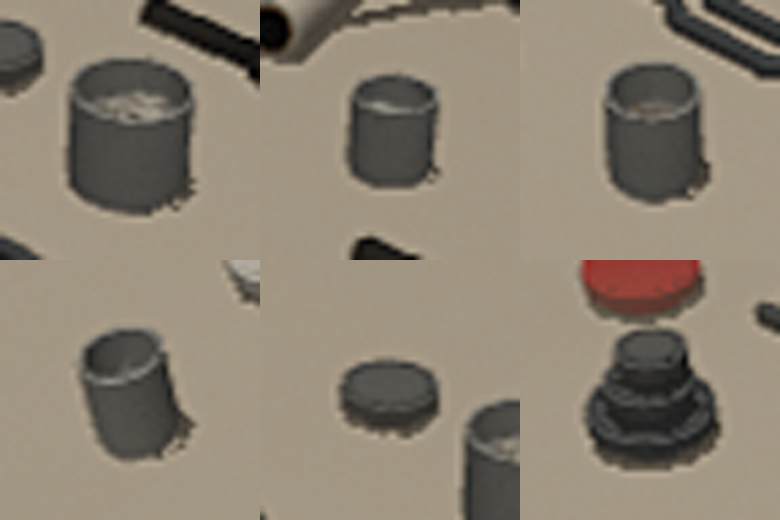

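```bash
cat > h.py <<'E'
import numpy as np,cv2
from scipy.spatial.transform import Rotation as Ro
import pickle
def proj(c,X):
    Y=np.asarray(X)@c["R"].T+c["t"]; return np.c_[c["fx"]*Y[:,0]/Y[:,2]+c["cx"],c["fy"]*Y[:,1]/Y[:,2]+c["cy"]]
def circ(x,y,z,d,n=72):
    a=np.linspace(0,2*np.pi,n); return np.c_[x+d/2*np.cos(a),y+d/2*np.sin(a),0*a+z]
def unproj(c,u,v,z):
    d=c["R"].T@np.array([(u-c["cx"])/c["fx"],(v-c["cy"])/c["fy"],1]); o=-c["R"].T@c["t"]
    return o+d*(z-o[2])/d[2]
def overlay(c,circles,uv,w=24,k=390):
    s=k/(2*w); x0,y0=int(uv[0])-w,int(uv[1])-w
    im=c["pixels"][:,:,::-1][max(y0,0):y0+2*w,max(x0,0):x0+2*w]
    im=cv2.resize(im,(k,k),interpolation=cv2.INTER_CUBIC)
    for q,col in circles:
        P=(proj(c,q)+0.5-[x0,y0])*s
        cv2.polylines(im,[np.round(P*8).astype(int)],True,col,1,cv2.LINE_AA,3)
    return im
E
cat > pics/fit.py <<'E'
import sys; sys.path.insert(0,'.')
from h import *
from workcell import bot
from scipy.optimize import minimize
C={n:bot.read_camera(n) for n in("scene","top")}
pickle.dump(C,open("C0.pkl","wb"))
# name: top px guess, heights&diam of discs
O={"T_l":((210,148),[(0,67),(60,67)]),"T_m":((107,198),[(0,57),(56,57)]),"T_s":((297,158),[(0,47),(52,47)]),"T_n":((399,209),[(0,37),(48,37)]),
"lone":((192,197),[(8,59),(18,59)]),"S_l":((298,211),[(8,69),(18,69)])}
print("cam",[-C[n]["R"].T@C[n]["t"] for n in C])
def mask(c):
    p=cv2.GaussianBlur(c["pixels"],(0,0),0.6).astype(float); return p[:,:,0]-p[:,:,2]
def cost(xy,c,L,M,K=8):
    P=np.vstack([proj(c,circ(xy[0],xy[1],h/1e3,d/1e3)) for h,d in L])
    hull=cv2.convexHull(P.astype(np.float32)).reshape(-1,2)
    # gradient-free: inside vs outside band distances
    ctr=hull.mean(0); 
    def samp(s):
        Q=np.vstack([np.linspace(a,b,6)[:-1] for a,b in zip(hull,np.roll(hull,-1,0))])
        dd=(Q-ctr); n=dd/np.linalg.norm(dd,axis=1,keepdims=True)
        Q=Q+n*s; return cv2.remap(M.astype(np.float32),Q[:,0].astype(np.float32)[None],Q[:,1].astype(np.float32)[None],cv2.INTER_LINEAR)[0]
    return -(np.mean(np.minimum(samp(1.),35)-samp(-1.)))
for n,(uv,L) in O.items():
    out=[]
    for cn in C:
        c=C[cn];M=mask(c)
        g=unproj(C["top"],*uv,L[-1][0]/1e3)[:2]
        best=min(((cost(g+[dx,dy],c,L,M),dx,dy) for dx in np.arange(-.012,.0121,.002) for dy in np.arange(-.012,.0121,.002)))
        r=minimize(lambda q:cost(q,c,L,M),g+best[1:],method="Nelder-Mead",options=dict(initial_simplex=[g+best[1:],g+best[1:]+[.001,0],g+best[1:]+[0,.001]]))
        out.append(r.x); print(n,cn,np.round(r.x*1e3,1),round(r.fun,1))
E
python3 pics/fit.py
```

```text
cam [array([ 1.16419745, -0.71754799,  0.67950403]), array([0.29760128, 0.02237425, 0.97733695])]
T_l scene [604.6 120. ] -17.8
T_l top [607.7 119.1] -16.0
T_m scene [457.7 377.8] -19.0
T_m top [461.5 377.8] -14.9
T_s scene [ 588.6 -116.4] -17.3
T_s top [ 591.3 -117.6] -15.9
T_n scene [ 457.9 -393.5] -14.8
T_n top [ 460.5 -394. ] -15.5
lone scene [477.6 160.9] -18.7
lone top [478.5 162.4] -21.1
S_l scene [ 447.2 -123.5] -16.1
S_l top [ 448.3 -122.2] -21.3
```

Run:
```python
from h import *
C=pickle.load(open("C0.pkl","rb"))
T={"l":(606,119.6,67,60),"m":(459.5,377.8,57,56),"s":(590,-117,47,52),"n":(459.2,-393.7,37,48)}
for cn in C:
    ims=[]
    for k,(x,y,d,h) in T.items():
        x,y,d,h=[v/1e3 for v in(x,y,d,h)]
        cs=[(circ(x,y,h,d),(0,255,0)),(circ(x,y,h,d-.005),(255,255,0)),(circ(x,y,0,d),(0,0,255))]
        ims.append(overlay(C[cn],cs,proj(C[cn],[[x,y,h/2]])[0],w=20,k=300))
    x,y=.478,.1615
    cs=[(circ(x,y,.018,.059),(0,255,0)),(circ(x,y,.008,.059),(0,0,255))]
    ims.append(overlay(C[cn],cs,proj(C[cn],[[x,y,.02]])[0],w=20,k=300))
    x,y=.4478,-.1228
    cs=[(circ(x,y,.018,.069),(0,255,0)),(circ(x,y,.008,.069),(0,0,255)),(circ(x,y,.036,.049),(255,255,0)),(circ(x,y,.054,.039),(255,0,255))]
    ims.append(overlay(C[cn],cs,proj(C[cn],[[x,y,.02]])[0],w=20,k=300))
    im=np.vstack([np.hstack(ims[:3]),np.hstack(ims[3:])])
    cv2.imwrite(f"pics/ov_{cn}.png",cv2.resize(im,(800,533)))
```

```text
(no output)
```

View pics/ov_scene.png

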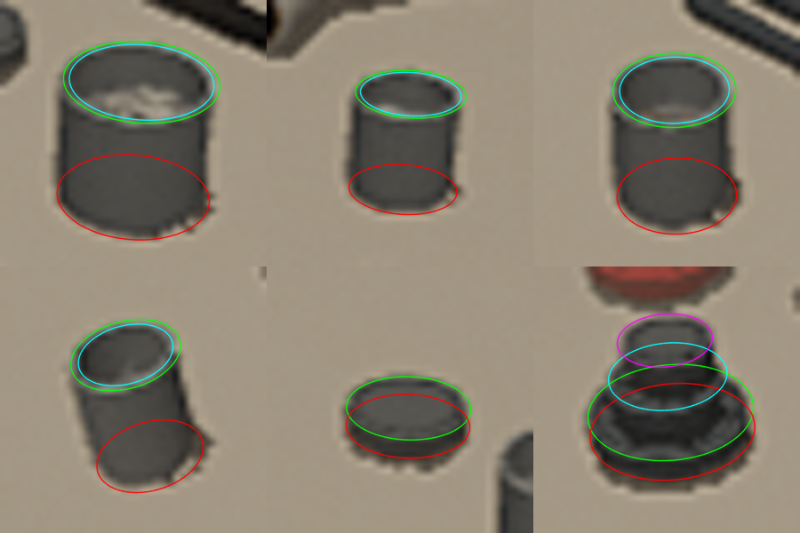

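View pics/ov_top.png

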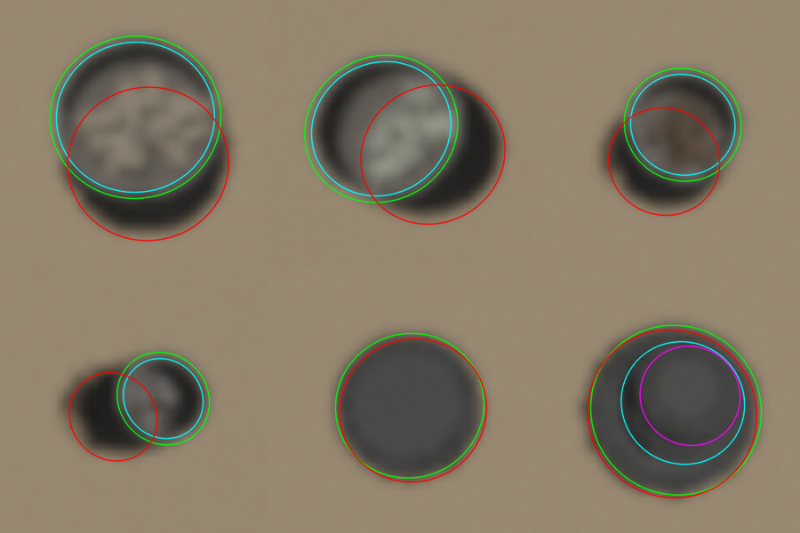

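Run:
```python
from h import *
from workcell import bot
s=bot.read_state();print(np.round(Ro.from_rotvec(s["tcp_rot"]).as_matrix(),3),s["tool_pos"]*1e3)
```

```text
[[ 0.914 -0.001  0.405]
 [-0.405 -0.001  0.914]
 [-0.    -1.    -0.001]] [273.08765932 616.82155488 255.4012579 ]
```

```bash
python3 -m jog '[[13,-55,0,-10,85],[27,-115,0,-20,85],[42,-175,0,-30,85],[56,-235,0,-40,85],[70,-295,0,-50,85],[84,-355,0,-60,85],[98,-415,0,-66,85],[112,-475,0,-66,85],[127,-535,0,-66,85],[140,-590,0,-66,85]]' 60
```

```text
time: 1.45
tool_pos: [0.4133, 0.0251, 0.2566]
tcp_rot: [-1.209, 1.207, -1.209]
wrist_force: [1.0, -0.0, -0.2]
width: 0.996
```

```bash
python3 -m jog '[[10,-45,0,0,75],[22,-95,-20,0,75],[32,-135,-50,0,75],[35,-148,-90,0,75],[35,-148,-130,0,75],[35,-148,-156,0,75],[35,-148,-156,0,75],[35,-148,-156,0,75],[35,-148,-156,0,75],[35,-148,-156,0,75]]' 60
cat > look.py <<'E'
import sys
from h import *
from workcell import bot
s=bot.read_state();R=Ro.from_rotvec(s["tcp_rot"]).as_matrix();print("t",round(s["time"],2),"pos",np.round(s["tool_pos"]*1e3,1),"zdir",np.round(R[:,2],3),"ydir",np.round(R[:,1],3),"w",round(s["width"]*85.4,1),"F",np.round(s["wrist_force"],1))
tag=sys.argv[1];x,y,z=[float(v)/1e3 for v in sys.argv[2:5]];w=int(sys.argv[5]) if len(sys.argv)>5 else 40
ims=[]
for n in("scene","top"):
    c=bot.read_camera(n); u=proj(c,[[x,y,z]])[0]; u=np.clip(u,w,[511-w,383-w]); print(n,"crop x0,y0",(u.astype(int)-w),"scale",400/(2*w))
    ims.append(overlay(c,[],u,w=w,k=400))
cv2.imwrite(f"pics/{tag}.png",np.hstack(ims))
E
python3 look.py a1 448 -123 50
```

```text
time: 2.7
tool_pos: [0.4492, -0.121, 0.1016]
tcp_rot: [-1.209, 1.205, -1.209]
wrist_force: [0.2, -0.3, 0.6]
width: 0.881
t 2.7 pos [ 449.2 -121.   101.6] zdir [1.    0.002 0.002] ydir [ 0.002 -0.001 -1.   ] w 75.2 F [ 0.2 -0.3  0.6]
scene crop x0,y0 [168 156] scale 5.0
top crop x0,y0 [259 168] scale 5.0
```

View pics/a1.png

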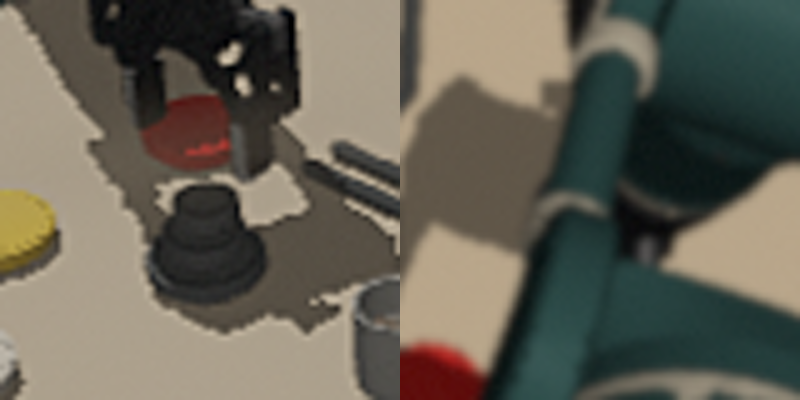

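Run:
```python
from h import *
C=pickle.load(open("C0.pkl","rb"))["scene"]
for z in (.0766,.0816,.0866): 
  P=proj(C,[[.449-.0376,-.121,z],[.449+.0376,-.121,z],[.449+.0376,-.121-.011,z],[.4114,-.132,z]]);print(z,np.round((P-[168,156])*5))
```

```text
0.0766 [[156. 138.]
 [250. 188.]
 [235. 197.]
 [141. 146.]]
0.0816 [[155. 130.]
 [249. 180.]
 [234. 189.]
 [140. 138.]]
0.0866 [[154. 122.]
 [249. 172.]
 [233. 181.]
 [139. 130.]]
```

```bash
python3 -m jog '[[-1,-2,-12,0,75],[-1,-2,-24,0,75],[-1,-2,-37,0,75],[-1,-2,-37,0,75],[-1,-2,-37,0,60],[-1,-2,-37,0,45],[-1,-2,-37,0,42],[-1,-2,-37,0,36],[-1,-2,-37,0,36],[-1,-2,-37,0,36]]' 40; python3 look.py a2 448 -123 50
```

```text
time: 4.05
tool_pos: [0.4478, -0.123, 0.0641]
tcp_rot: [-1.21, 1.207, -1.208]
wrist_force: [-0.4, -0.1, 5.4]
width: 0.434
t 4.05 pos [ 447.8 -123.    64.1] zdir [1.    0.002 0.001] ydir [ 0.001 -0.    -1.   ] w 37.1 F [-0.4 -0.1  5.4]
scene crop x0,y0 [168 156] scale 5.0
top crop x0,y0 [259 168] scale 5.0
```

View pics/a2.png

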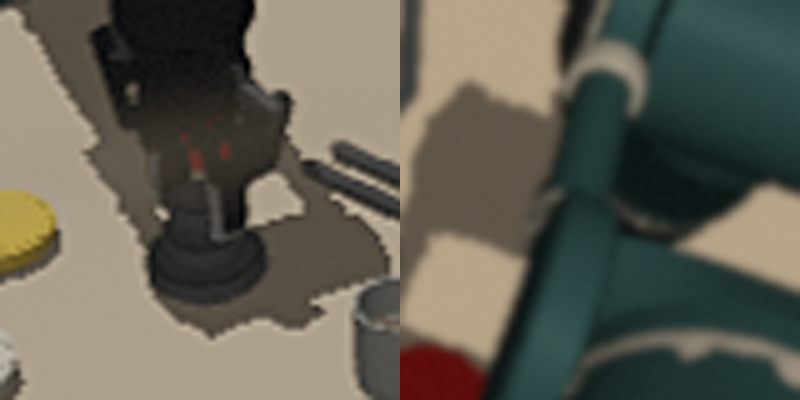

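```bash
python3 -m jog '[[0,0,2,0,36],[0,0,6,0,36],[0,0,12,0,36],[0,0,22,0,36],[0,0,34,0,36],[0,0,46,0,36],[0,0,56,0,36],[0,0,66,0,36],[0,0,66,0,36],[0,0,66,0,36]]'; python3 look.py a3 448 -123 70
```

```text
time: 5.4
tool_pos: [0.447, -0.1227, 0.129]
tcp_rot: [-1.21, 1.208, -1.207]
wrist_force: [-0.2, 0.2, 0.4]
width: 0.434
t 5.4 pos [ 447.  -122.7  129. ] zdir [ 1.     0.002 -0.   ] ydir [-0.  0. -1.] w 37.1 F [-0.2  0.2  0.4]
scene crop x0,y0 [167 150] scale 5.0
top crop x0,y0 [261 167] scale 5.0
```

View pics/a3.png

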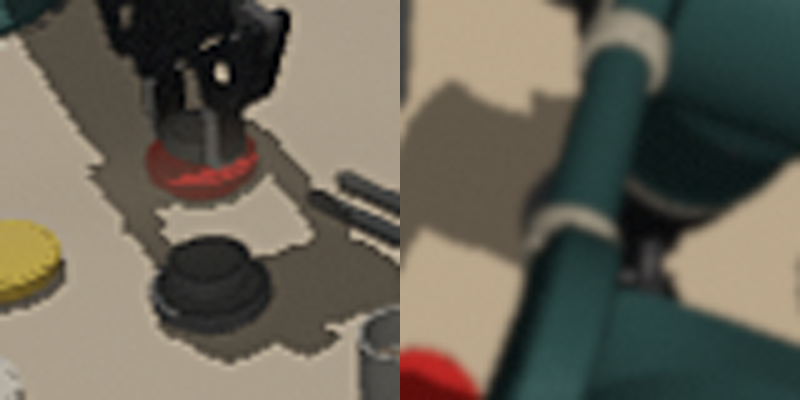

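```bash
python3 -m jog '[[1,-15,5,0,36],[3,-50,5,0,36],[5,-100,5,0,36],[7,-150,0,0,36],[9,-200,0,0,36],[11,-240,-5,0,36],[12,-262,-10,0,36],[12,-271,-15,0,36],[12,-271,-20,0,36],[12,-271,-20,0,36]]'; python3 look.py a4 459 -394 70 28
```

```text
time: 6.75
tool_pos: [0.4588, -0.3921, 0.1084]
tcp_rot: [-1.21, 1.209, -1.205]
wrist_force: [-0.1, 0.4, -0.5]
width: 0.436
t 6.75 pos [ 458.8 -392.1  108.4] zdir [ 1.     0.003 -0.002] ydir [-0.002  0.002 -1.   ] w 37.2 F [-0.1  0.4 -0.5]
scene crop x0,y0 [ 95 213] scale 7.142857142857143
top crop x0,y0 [377 178] scale 7.142857142857143
```

View pics/a4.png

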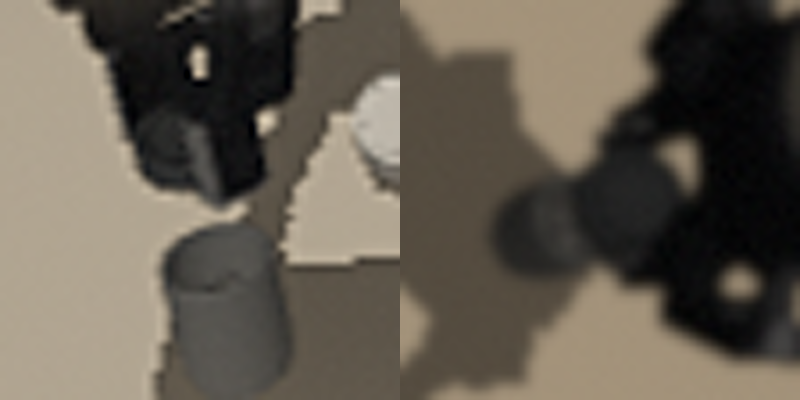

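```bash
cat > ov.py <<'E'
# tag, viewcx cy cz, w, then circles x y z d (mm)
import sys
from h import *
from workcell import bot
a=[float(v) for v in sys.argv[2:]]
tag=sys.argv[1];v=np.array(a[:3])/1e3;w=int(a[3]);L=np.array(a[4:]).reshape(-1,4)/1e3
cols=[(0,255,0),(255,255,0),(0,0,255),(255,0,255)]
ims=[]
for n in("scene","top"):
    c=bot.read_camera(n);u=np.clip(proj(c,[v])[0],w,[511-w,383-w])
    ims.append(overlay(c,[(circ(*l),cols[i%4]) for i,l in enumerate(L)],u,w=w,k=400))
cv2.imwrite(f"pics/{tag}.png",np.hstack(ims))
s=bot.read_state();print(round(s["time"],2),np.round(s["tool_pos"]*1e3,1),s["width"]*85.4,np.round(s["wrist_force"],1))
E
python3 ov.py a5 459 -394 70 24 458.8 -392.1 98.3 39 458.8 -392.1 88.3 39 459.2 -393.7 48 37
```

```text
6.95 [ 459.6 -393.   109.6] 37.17236613380536 [-0.6 -0.9 -0.4]
```

View pics/a5.png

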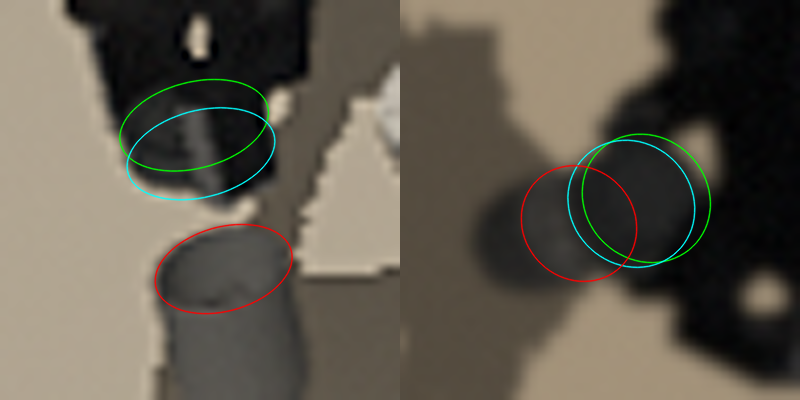

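```bash
python3 -m jog '[[0,-1,-6,0,36],[0,-1,-14,0,36],[0,-1,-22,0,36],[0,-1,-29,0,36],[0,-1,-33,0,36],[0,-1,-36,0,36],[0,-1,-38,0,36],[0,-1,-40,0,36],[0,-1,-40,0,36],[0,-1,-40,0,36]]'; python3 ov.py a6 459 -394 60 24
```

```text
time: 8.2
tool_pos: [0.4594, -0.3949, 0.0694]
tcp_rot: [-1.21, 1.207, -1.208]
wrist_force: [1.4, -0.1, -0.2]
width: 0.433
8.3 [ 459.4 -394.9   69.4] 37.35806034523778 [ 1.2 -0.5 -1.6]
```

View pics/a6.png

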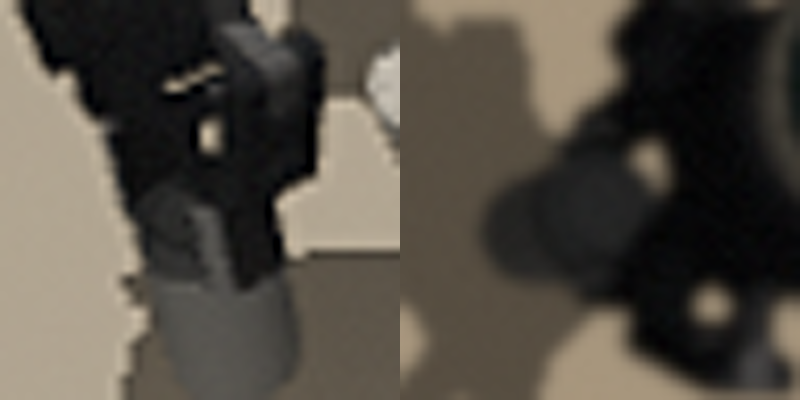

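```bash
python3 -m jog '[[0,0,-1,0,36],[0,0,-2,0,36],[0,0,-2,0,36],[0,0,-2,0,40],[0,0,-2,0,44],[0,0,-2,0,55],[0,0,-2,0,70],[0,0,10,0,70],[0,0,35,0,70],[0,0,60,0,70]]'; python3 ov.py a7 459 -394 50 24 459.2 -393.7 48 39
```

```text
time: 9.55
tool_pos: [0.4593, -0.3949, 0.1306]
tcp_rot: [-1.21, 1.207, -1.208]
wrist_force: [-0.4, -0.1, 0.8]
width: 0.816
9.65 [ 461.4 -396.8  133.7] 70.14717415403558 [-0.2 -0.6  0.6]
```

View pics/a7.png

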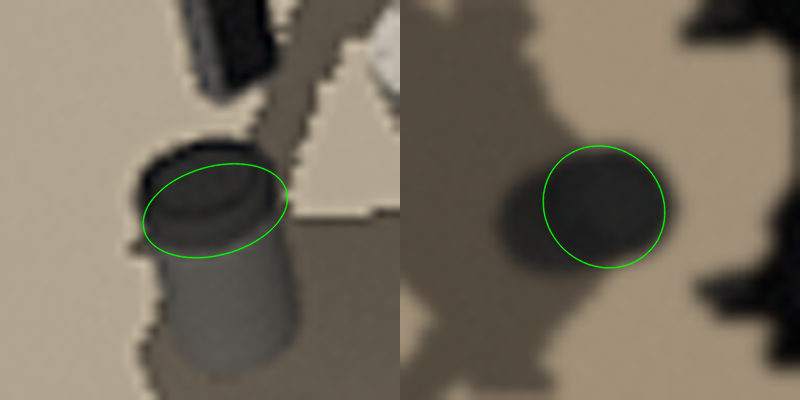

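```bash
python3 ov.py a8 448 -123 20 22 447.8 -122.8 36 49 447.8 -122.8 18 69
```

```text
9.75 [ 459.7 -395.2  130.2] 69.89911490272233 [ 1.3  0.5 -0.2]
```

View pics/a8.png

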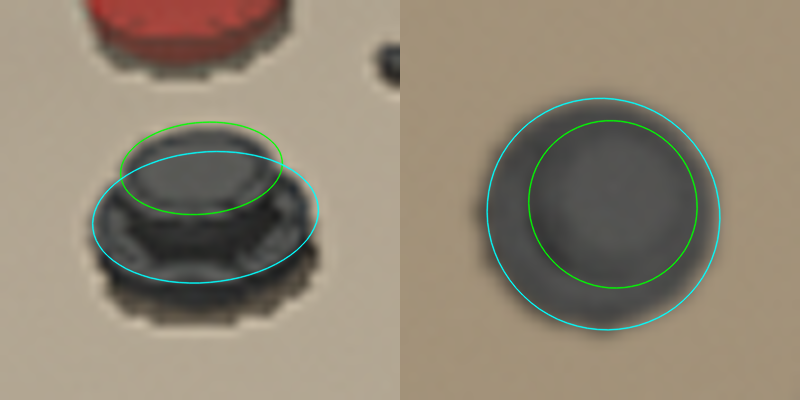

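```bash
python3 -m jog '[[-2,40,0,0,75],[-4,100,0,0,75],[-7,160,0,0,75],[-9,220,0,0,75],[-11,255,0,0,75],[-12,272,-10,0,75],[-12,272,-35,0,75],[-12,272,-55,0,75],[-12,272,-55,0,75],[-12,272,-55,0,75]]'; python3 -c "
from workcell import bot
print(bot.read_state()['tool_pos'])"
```

```text
time: 11.0
tool_pos: [0.4473, -0.1232, 0.0741]
tcp_rot: [-1.21, 1.208, -1.208]
wrist_force: [0.9, 0.1, 0.1]
width: 0.874
[ 0.44729865 -0.12321313  0.0741189 ]
```

```bash
python3 -m jog '[[1,0,-12,0,75],[1,0,-22,0,75],[1,0,-29,0,75],[1,0,-29,0,75],[1,0,-29,0,65],[1,0,-29,0,55],[1,0,-29,0,50],[1,0,-29,0,46],[1,0,-29,0,46],[1,0,-29,0,46]]' 40; python3 -m jog '[[0,0,2,0,46],[0,0,6,0,46],[0,0,12,0,46],[0,0,22,0,46],[0,0,34,0,46],[0,0,46,0,46],[0,0,56,0,46],[0,0,66,0,46],[0,0,66,0,46],[0,0,66,0,46]]';python3 ov.py a9 448 -123 50 30
```

```text
time: 12.25
tool_pos: [0.4488, -0.1229, 0.0461]
tcp_rot: [-1.21, 1.207, -1.208]
wrist_force: [-1.5, 1.3, 5.7]
width: 0.553
time: 13.5
tool_pos: [0.448, -0.1227, 0.1111]
tcp_rot: [-1.21, 1.208, -1.207]
wrist_force: [0.3, 0.2, -0.4]
width: 0.555
13.6 [ 447.8 -122.6  110.7] 47.255742596293146 [-0.4 -1.   0.1]
```

View pics/a9.png

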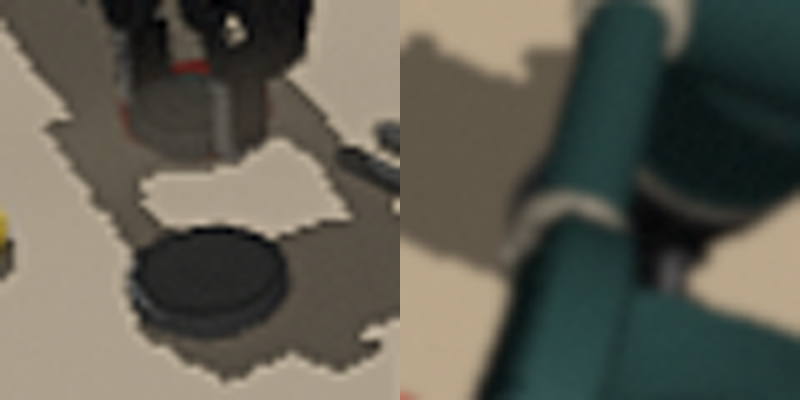

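```bash
python3 -m jog '[[8,0,5,0,46],[30,1,5,0,46],[60,3,5,0,46],[90,4,5,0,46],[115,5,3,0,46],[132,6,0,0,46],[142,6,0,0,46],[142,6,0,0,46],[142,6,0,0,46],[142,6,0,0,46]]'; python3 ov.py b1 590 -117 70 26 590 -117 101 49 590 -117 91 49 590 -117 52 47
```

```text
time: 14.85
tool_pos: [0.5896, -0.1168, 0.1113]
tcp_rot: [-1.21, 1.208, -1.208]
wrist_force: [0.1, 0.3, -0.1]
width: 0.55
14.95 [ 589.8 -116.8  111.4] 47.235618591162726 [-0.   0.6 -0.5]
```

View pics/b1.png

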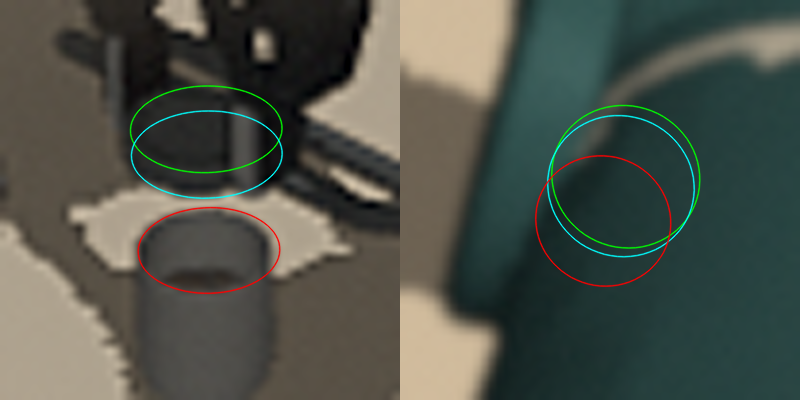

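```bash
python3 -m jog '[[0,0,-6,0,46],[0,0,-14,0,46],[0,0,-22,0,46],[0,0,-29,0,46],[0,0,-33,0,46],[0,0,-36,0,46],[0,0,-38,0,46],[0,0,-39,0,46],[0,0,-39,0,46],[0,0,-39,0,46]]'; python3 ov.py b2 590 -117 60 24
```

```text
time: 16.2
tool_pos: [0.5904, -0.1168, 0.0725]
tcp_rot: [-1.21, 1.207, -1.208]
wrist_force: [0.2, 0.3, -0.2]
width: 0.551
16.3 [ 590.4 -116.8   72.5] 47.19699276752885 [-0.8 -0.6 -1.6]
```

View pics/b2.png

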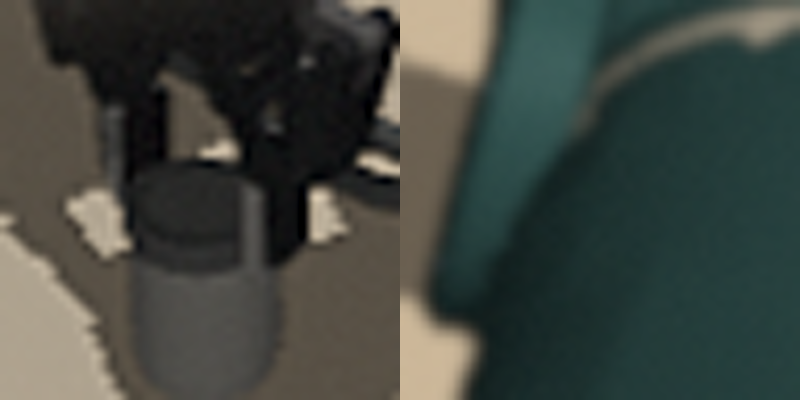

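Plug is in the small tub's mouth; release and raise.

```bash
python3 -m jog '[[0,0,-1,0,46],[0,0,-1,0,46],[0,0,-1,0,49],[0,0,-1,0,53],[0,0,-1,0,62],[0,0,-1,0,75],[0,0,-1,0,80],[0,0,20,0,85],[0,0,50,0,85],[0,0,60,0,85]]'; python3 -m jog '[[-15,0,0,0,85],[-60,-2,0,0,85],[-100,-4,0,0,85],[-128,-6,0,0,85],[-142,-6,-20,0,85],[-142,-6,-50,0,85],[-142,-6,-70,0,85],[-142,-6,-80,0,85],[-142,-6,-80,0,85],[-142,-6,-80,0,85]]'; python3 ov.py b3 520 -120 30 44
```

```text
time: 17.55
tool_pos: [0.5917, -0.1171, 0.1344]
tcp_rot: [-1.208, 1.205, -1.21]
wrist_force: [0.4, 0.2, -0.3]
width: 0.998
time: 18.8
tool_pos: [0.4486, -0.1229, 0.0527]
tcp_rot: [-1.21, 1.207, -1.208]
wrist_force: [0.4, 0.3, 0.9]
width: 0.994
18.9 [ 449.1 -123.    53.1] 84.73194923603393 [-0.4 -0.1  0.7]
```

View pics/b3.png

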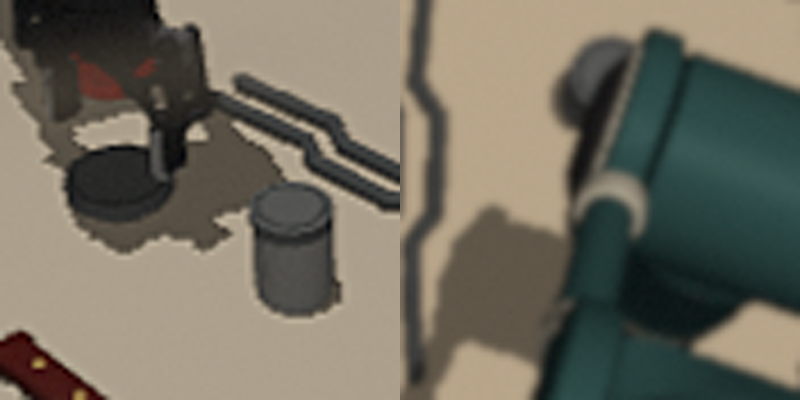

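```bash
python3 -m jog '[[-1,0,-10,0,85],[-1,0,-20,0,85],[-1,0,-27,0,85],[-1,0,-30,0,85],[-1,0,-30,0,85],[-1,0,-30,0,78],[-1,0,-30,0,72],[-1,0,-30,0,66],[-1,0,-30,0,66],[-1,0,-30,0,66]]' 40; python3 ov.py b4 448 -123 30 30
```

```text
time: 20.15
tool_pos: [0.4477, -0.1229, 0.0232]
tcp_rot: [-1.21, 1.207, -1.208]
wrist_force: [-1.2, 0.3, 4.6]
width: 0.791
20.25 [ 447.7 -122.9   23.2] 67.26171645440343 [-1.3 -0.3  5.6]
```

View pics/b4.png

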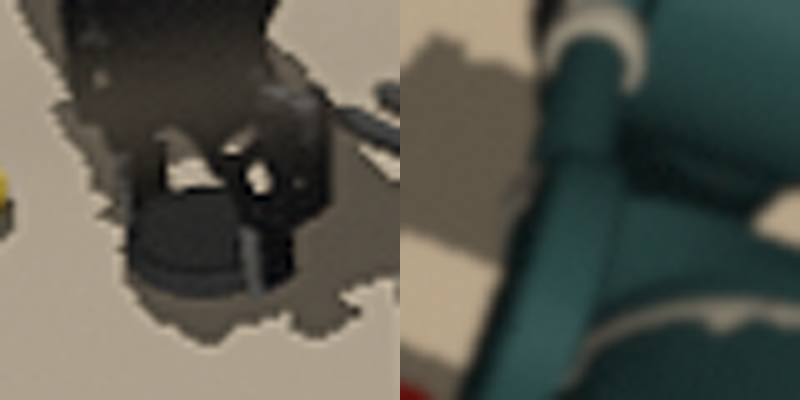

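```bash
python3 -m jog '[[0,0,3,0,66],[0,0,10,0,66],[0,0,25,0,66],[0,0,45,0,66],[0,0,65,0,66],[0,0,85,0,66],[0,0,97,0,66],[0,0,102,0,66],[0,0,102,0,66],[0,0,102,0,66]]'; python3 -m jog '[[6,10,0,0,66],[24,38,0,0,66],[50,78,0,0,66],[78,120,0,0,66],[106,162,0,0,66],[132,202,0,0,66],[150,230,0,0,66],[158,242,0,0,66],[158,242,0,0,66],[158,242,0,0,66]]'; python3 ov.py b5 606 120 80 32 606 119.6 119.8 69 606 119.6 109.8 69 606 119.6 60 67
```

```text
time: 21.5
tool_pos: [0.4466, -0.1226, 0.1235]
tcp_rot: [-1.211, 1.209, -1.207]
wrist_force: [1.1, -0.2, -1.1]
width: 0.788
time: 22.75
tool_pos: [0.6043, 0.1183, 0.1238]
tcp_rot: [-1.211, 1.209, -1.208]
wrist_force: [-0.8, 0.0, -1.3]
width: 0.789
22.85 [604.5 118.1 124.1] 67.1960054450452 [ 0.1 -0.1 -0.3]
```

View pics/b5.png

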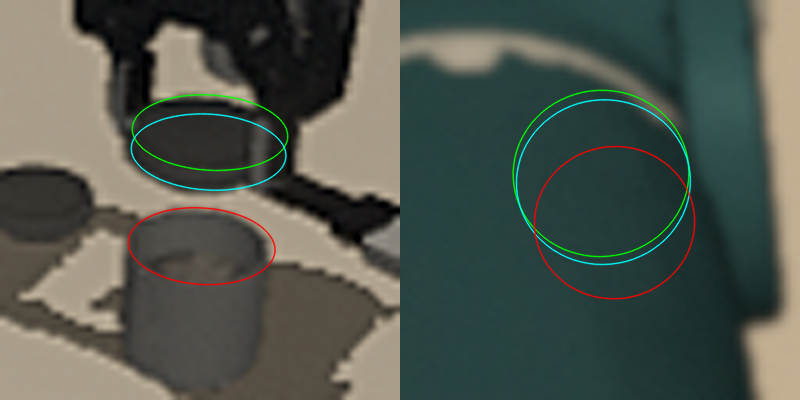

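```bash
python3 -m jog '[[1,1,-8,0,66],[1,1,-18,0,66],[1,1,-28,0,66],[1,1,-36,0,66],[1,1,-41,0,66],[1,1,-44,0,66],[1,1,-46,0,66],[1,1,-48,0,66],[1,1,-49,0,66],[1,1,-49,0,66]]'; python3 ov.py b6 606 120 60 28
```

```text
time: 24.1
tool_pos: [0.6064, 0.1202, 0.0754]
tcp_rot: [-1.21, 1.207, -1.208]
wrist_force: [-0.4, -0.1, -0.8]
width: 0.788
24.2 [606.4 120.2  75.5] 67.16325868226564 [-0.3  0.9 -1.3]
```

View pics/b6.png

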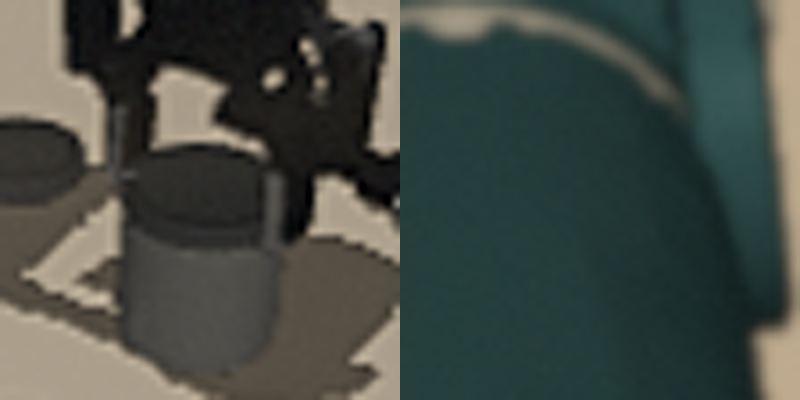

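Large lid is flush with the tub rim; release, raise, and go to the lone (medium) lid at (478, 161.5).

```bash
python3 -m jog '[[0,0,-1,0,66],[0,0,-1,0,66],[0,0,-1,0,69],[0,0,-1,0,73],[0,0,-1,0,80],[0,0,-1,0,85],[0,0,-1,0,85],[0,0,15,0,85],[0,0,40,0,85],[0,0,55,0,85]]'; python3 -m jog '[[-10,4,5,0,80],[-50,16,5,0,80],[-90,28,5,0,80],[-115,38,0,0,80],[-128,41,-20,0,80],[-128,41,-50,0,80],[-128,41,-70,0,80],[-128,41,-75,0,80],[-128,41,-75,0,80],[-128,41,-75,0,80]]'; python3 ov.py b7 540 140 30 42 478 161.5 18 59
```

```text
time: 25.45
tool_pos: [0.6074, 0.1204, 0.1329]
tcp_rot: [-1.208, 1.206, -1.209]
wrist_force: [0.6, 0.5, -0.2]
width: 0.995
time: 26.7
tool_pos: [0.479, 0.1615, 0.0562]
tcp_rot: [-1.209, 1.207, -1.208]
wrist_force: [0.5, 0.9, 0.3]
width: 0.934
26.8 [479.1 161.4  56.3] 79.90154744746077 [0.3 0.6 0.5]
```

View pics/b7.png

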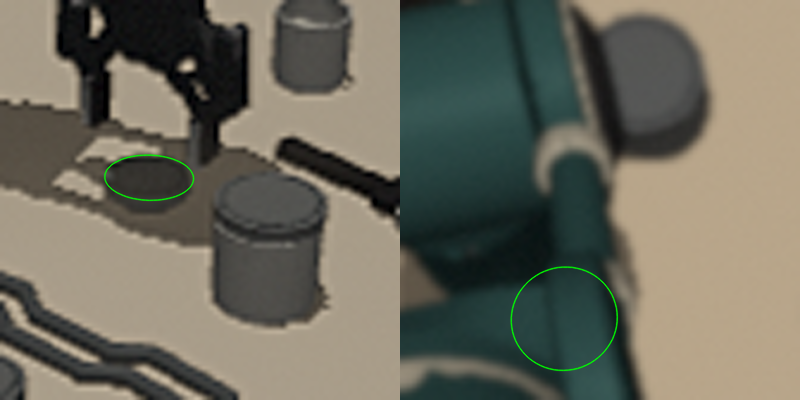

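```bash
python3 -m jog '[[-1,0,-10,0,80],[-1,0,-20,0,80],[-1,0,-28,0,80],[-1,0,-32,0,80],[-1,0,-32,0,80],[-1,0,-32,0,70],[-1,0,-32,0,62],[-1,0,-32,0,56],[-1,0,-32,0,56],[-1,0,-32,0,56]]' 40; python3 -m jog '[[0,0,3,0,56],[0,0,10,0,56],[0,0,25,0,56],[0,0,45,0,56],[0,0,65,0,56],[0,0,85,0,56],[0,0,95,0,56],[0,0,100,0,56],[0,0,100,0,56],[0,0,100,0,56]]'; python3 ov.py b8 540 140 50 42
```

```text
time: 28.05
tool_pos: [0.4778, 0.1614, 0.0241]
tcp_rot: [-1.209, 1.207, -1.208]
wrist_force: [-2.0, 0.0, 5.7]
width: 0.672
time: 29.3
tool_pos: [0.4767, 0.161, 0.1225]
tcp_rot: [-1.212, 1.209, -1.207]
wrist_force: [0.1, -0.3, -0.4]
width: 0.672
29.4 [476.7 161.  122.5] 57.06927180421794 [-0.2  0.2 -0.8]
```

View pics/b8.png

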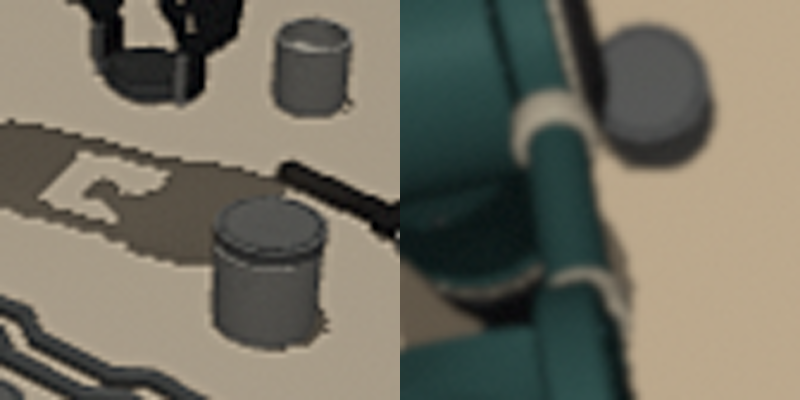

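```bash
python3 -m jog '[[-1,10,0,0,56],[-3,35,0,0,56],[-6,72,0,0,56],[-9,110,0,0,56],[-12,150,0,0,56],[-15,185,0,0,56],[-17,208,0,0,56],[-17,217,0,0,56],[-17,217,0,0,56],[-17,217,0,0,56]]'; python3 ov.py b9 460 378 80 30 459.5 377.8 116.5 59 459.5 377.8 106.5 59 459.5 377.8 56 57
```

```text
time: 30.65
tool_pos: [0.4603, 0.3772, 0.1231]
tcp_rot: [-1.211, 1.208, -1.209]
wrist_force: [0.2, 0.5, -0.9]
width: 0.671
30.75 [460.4 377.2 123.2] 57.32759596013642 [-0.9  0.7 -1.1]
```

View pics/b9.png

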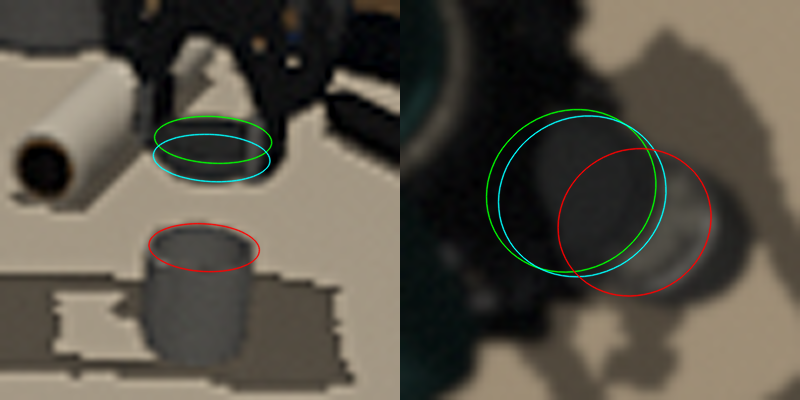

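```bash
python3 -m jog '[[-1,0,-8,0,56],[-1,0,-18,0,56],[-1,0,-28,0,56],[-1,0,-36,0,56],[-1,0,-42,0,56],[-1,0,-45,0,56],[-1,0,-47,0,56],[-1,0,-49,0,56],[-1,0,-50,0,56],[-1,0,-50,0,56]]'; python3 ov.py c1 460 378 60 26
```

```text
time: 32.0
tool_pos: [0.4608, 0.3789, 0.0759]
tcp_rot: [-1.207, 1.206, -1.208]
wrist_force: [-2.0, -3.0, 9.2]
width: 0.673
32.1 [460.8 378.8  75.8] 57.40521097900849 [-1.1 -2.2  9. ]
```

View pics/c1.png

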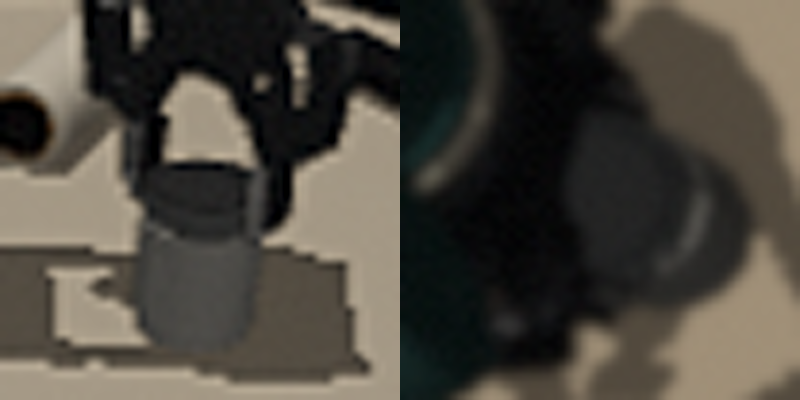

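```bash
python3 -m jog '[[0,0,3,0,56],[0,0,7,0,56],[-1,-1,7,0,56],[-2,-3,7,0,56],[-2,-3,5,0,56],[-2,-3,3,0,56],[-2,-3,1,0,56],[-2,-3,0,0,56],[-2,-3,0,0,56],[-2,-3,0,0,56]]'; python3 ov.py c2 460 378 60 26
```

```text
time: 33.35
tool_pos: [0.4588, 0.3758, 0.0762]
tcp_rot: [-1.207, 1.206, -1.208]
wrist_force: [-2.3, -4.5, 14.7]
width: 0.666
33.45 [458.9 375.9  76.2] 57.17474944949682 [-2.  -3.5 14.5]
```

View pics/c2.png

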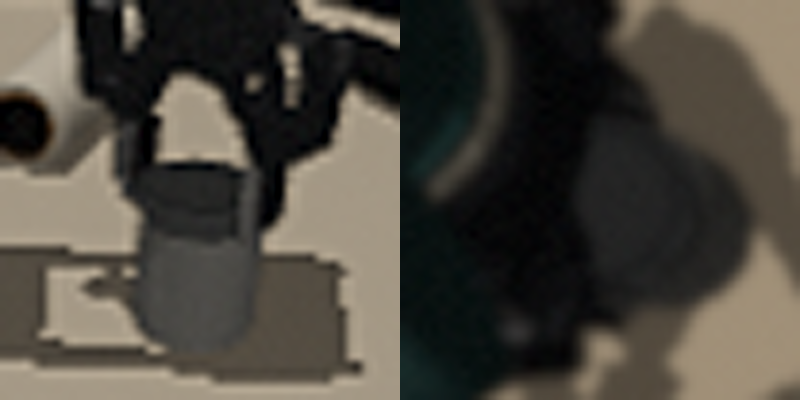

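```bash
python3 -m jog '[[0,0,3,0,56],[0,0,7,0,56],[0,0,13,0,56],[0,0,20,0,56],[0,0,28,0,56],[0,0,35,0,56],[0,0,35,0,56],[0,0,35,0,56],[0,0,35,0,56],[0,0,35,0,56]]'; python3 ov.py c3 460 378 60 26; python3 ov.py c4 460 378 60 26  459.5 377.8 56 57 459.5 377.8 0 57
```

```text
time: 34.7
tool_pos: [0.4571, 0.3751, 0.1079]
tcp_rot: [-1.211, 1.208, -1.208]
wrist_force: [-0.2, -0.0, -0.6]
width: 0.666
34.8 [457.2 375.1 108. ] 57.654560007839926 [-0.1 -0.4 -0.1]
34.9 [457.2 375.2 108.1] 57.34721638495738 [-0.2 -0.7 -0.9]
```

View pics/c3.png

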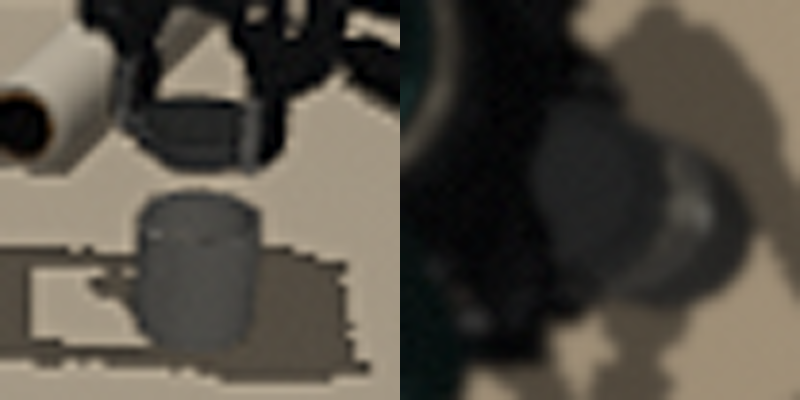

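View pics/c4.png

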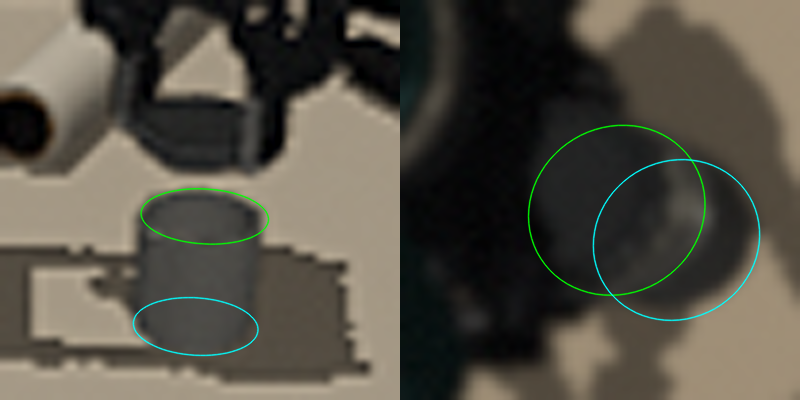

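```bash
python3 ov.py c5 460 378 80 20 457.2 375.2 101.9 59 457.2 375.2 91.9 59 457.2 375.2 83.9 40 459.5 377.8 56 57
```

```text
35.0 [457.3 375.2 108.2] 57.455364774954724 [-0.3  0.4  0.5]
```

View pics/c5.png

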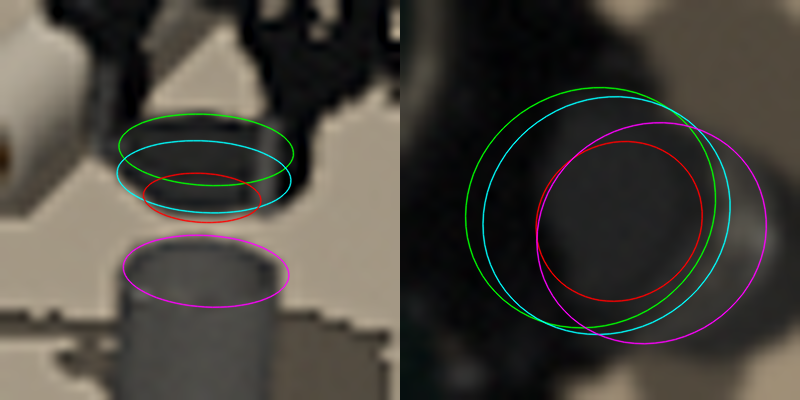

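Run:
```python
from h import *
from workcell import bot
ims=[]
for n in("scene","top"):
    c=bot.read_camera(n);c["pixels"]=(255*np.clip(c["pixels"]/110.,0,1)**.6).astype(np.uint8)
    ims.append(overlay(c,[],proj(c,[[.46,.378,.08]])[0],w=20,k=400))
cv2.imwrite("pics/c6.png",np.hstack(ims))
```

```text
(no output)
```

View pics/c6.png

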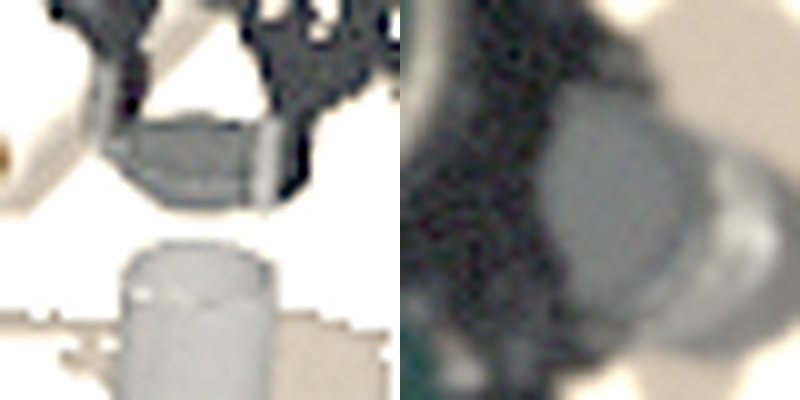

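Run:
```python
from h import *
from workcell import bot
ims=[]
for n,w in(("scene",24),("top",22)):
    c=bot.read_camera(n);c["pixels"]=(255*np.clip(c["pixels"]/(110. if n=="scene" else 90.),0,1)**.6).astype(np.uint8)
    u=proj(c,[[.46,.378,.06]])[0];print(n,u.astype(int)-w,600/(2*w))
    im=overlay(c,[],u,w=w,k=600)
    cv2.imwrite(f"pics/c7{n}.png",im)
```

```text
scene [293 110] 12.5
top [ 80 175] 13.636363636363637
```

View pics/c7scene.png

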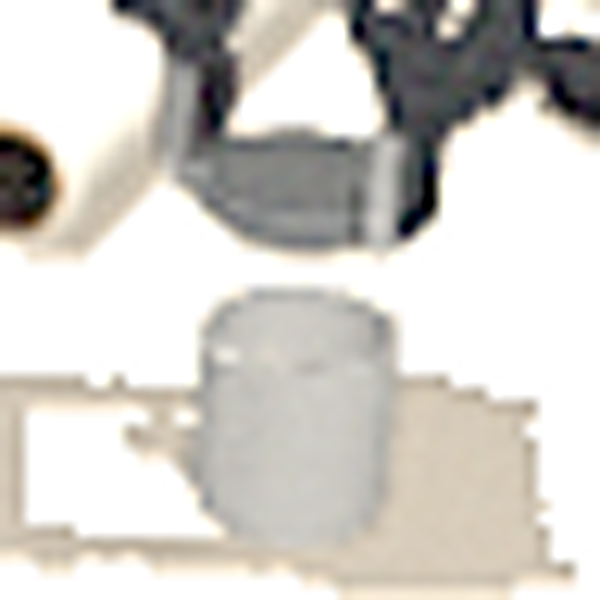

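View pics/c7top.png

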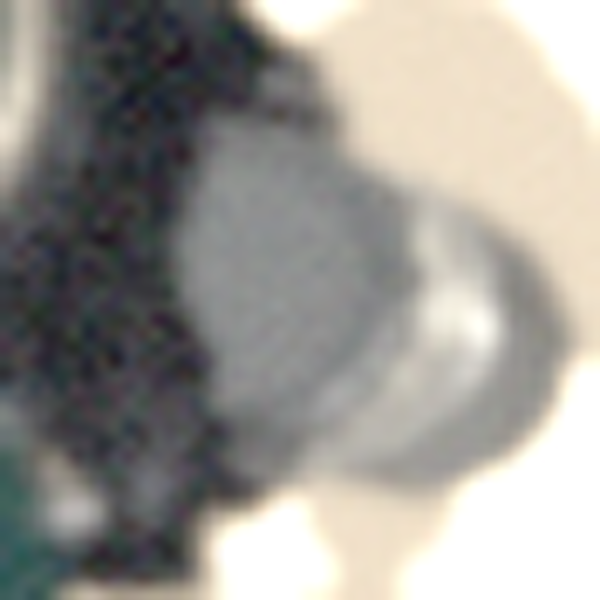

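```bash
cat > ovg.py <<'E'
import sys
from h import *
from workcell import bot
a=[float(v) for v in sys.argv[2:]]
tag=sys.argv[1];v=np.array(a[:3])/1e3;w=int(a[3]);L=np.array(a[4:]).reshape(-1,4)/1e3
cols=[(0,255,0),(255,255,0),(0,0,255),(255,0,255)]
ims=[]
for n in("scene","top"):
    c=bot.read_camera(n);c["pixels"]=(255*np.clip(c["pixels"]/(110. if n=="scene" else 90.),0,1)**.6).astype(np.uint8)
    u=proj(c,[v])[0]
    ims+=[overlay(c,[(circ(*l),cols[i%4]) for i,l in enumerate(L)],u,w=w,k=400)]
cv2.imwrite(f"pics/{tag}.png",np.hstack(ims))
E
python3 ovg.py c8 460 378 70 20  457.3 375.2 101.9 59 457.3 375.2 91.9 59 457.3 375.2 83.9 40 459.5 377.8 56 57
python3 ovg.py c9 460 378 70 20  457.3 380 101.9 59 457.3 380 91.9 59 457.3 380 83.9 40 459.5 375 56 57
```

```text
(no output)
```

View pics/c8.png

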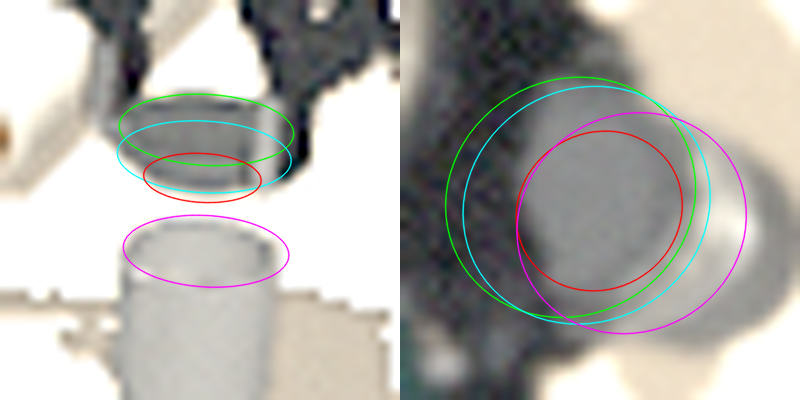

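View pics/c9.png

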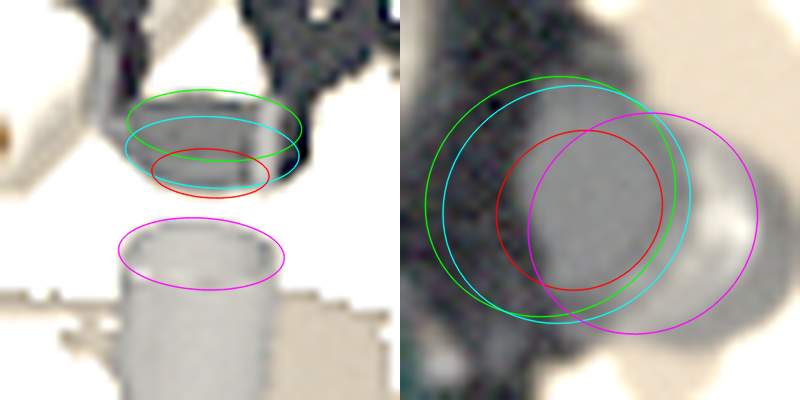

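```bash
python3 -m jog '[[2,-10,10,0,56],[5,-40,10,0,56],[9,-80,10,0,56],[13,-120,10,0,56],[16,-160,10,0,56],[19,-190,10,0,56],[20,-214,10,0,56],[20,-214,-10,0,56],[20,-214,-30,0,56],[20,-214,-50,0,56]]'; python3 -m jog '[[0,0,-8,0,56],[0,0,-16,0,56],[0,0,-22,0,56],[0,0,-27,0,56],[0,0,-31,0,56],[0,0,-31,0,56],[0,0,-31,0,58],[0,0,-31,0,62],[0,0,-31,0,70],[0,0,-31,0,80]]' ; python3 ovg.py d1 478 162 20 24
```

```text
time: 36.65
tool_pos: [0.4778, 0.1606, 0.0587]
tcp_rot: [-1.209, 1.207, -1.209]
wrist_force: [-0.1, 0.1, 0.1]
width: 0.672
time: 37.9
tool_pos: [0.4774, 0.1613, 0.0274]
tcp_rot: [-1.21, 1.207, -1.208]
wrist_force: [0.2, -0.4, -0.2]
width: 0.934
```

View pics/d1.png

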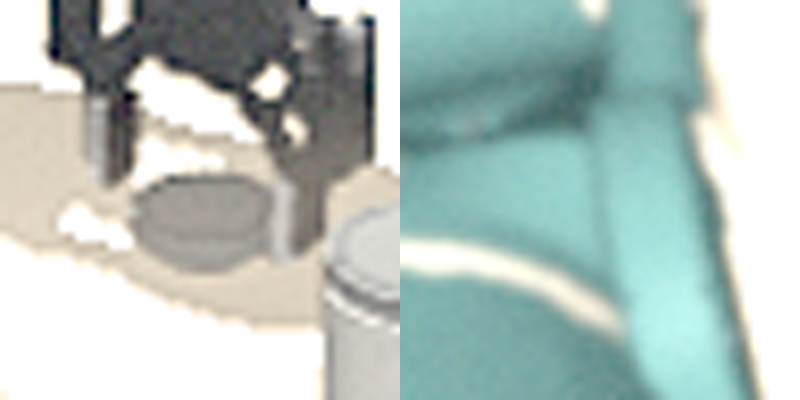

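Lid is standing on the table released. Raise and withdraw the arm to measure the lid and the tubs again.

```bash
python3 -m jog '[[0,0,15,0,80],[0,0,40,0,80],[0,0,80,0,80],[-10,-40,120,0,80],[-20,-100,120,0,80],[-25,-160,120,0,80],[-30,-200,120,0,80],[-30,-200,120,0,80],[-30,-200,120,0,80],[-30,-200,120,0,80]]'
sed -i 's/C0.pkl/C1.pkl/; s/"S_l".*\]}/}/' pics/fit.py; sed -i 's/\[(8,59),(18,59)\]),$/[(8,59),(18,59)]),/' pics/fit.py; python3 pics/fit.py
python3 - <<'E'
from h import *
C=pickle.load(open("C1.pkl","rb"))
ims=[]
for n in C:
    for P in ([.46,.378,.03],[.478,.162,.01],[.606,.12,.04]):
        ims.append(overlay(C[n],[],proj(C[n],[P])[0],w=22,k=260))
cv2.imwrite("pics/d2.png",np.vstack([np.hstack(ims[:3]),np.hstack(ims[3:])]))
E
```

```text
time: 39.25
tool_pos: [0.4475, -0.0378, 0.1475]
tcp_rot: [-1.21, 1.206, -1.207]
wrist_force: [0.3, 0.6, 0.6]
width: 0.935
cam [array([ 1.16419745, -0.71754799,  0.67950403]), array([0.29760128, 0.02237425, 0.97733695])]
T_l scene [595.9 132. ] -15.4
T_l top [609.4 121.3] -23.8
T_m scene [457.8 377.9] -19.0
T_m top [461.7 377.9] -11.7
T_s scene [ 580.7 -110.4] -15.8
T_s top [ 595.7 -105.6] -0.5
T_n scene [ 446.1 -388.9] -15.9
T_n top [ 460.7 -397.7] -19.7
lone scene [476.6 160.3] -19.3
lone top [477.  162.6] -19.9
S_l scene [ 447.6 -121.2] -0.1
S_l top [477.9 -57. ] -4.3
```

View pics/d2.png

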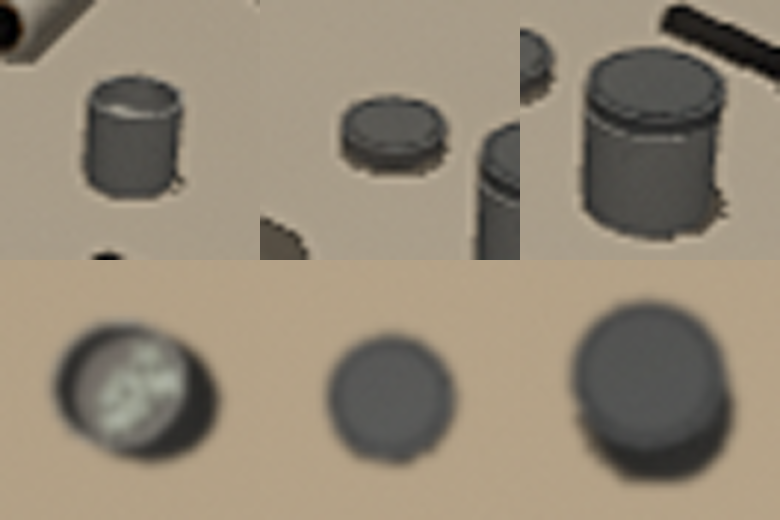

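Run:
```python
from h import *
C=pickle.load(open("C1.pkl","rb"))
ims=[]
for n in C:
    c=C[n]
    ims.append(overlay(c,[(circ(.458,.378,.056,.057),(0,255,0)),(circ(.458,.378,.056,.052),(0,0,255)),(circ(.458,.378,0,.057),(255,255,0))],proj(c,[[.458,.378,.03]])[0],w=16,k=400))
cv2.imwrite("pics/d3.png",np.hstack(ims))
ims=[]
for n in C:
    c=C[n]
    ims.append(overlay(c,[(circ(.4773,.1613,.018,.059),(0,255,0)),(circ(.4773,.1613,.008,.059),(255,255,0))],proj(c,[[.478,.162,.01]])[0],w=16,k=400))
cv2.imwrite("pics/d4.png",np.hstack(ims))
```

```text
(no output)
```

View pics/d3.png

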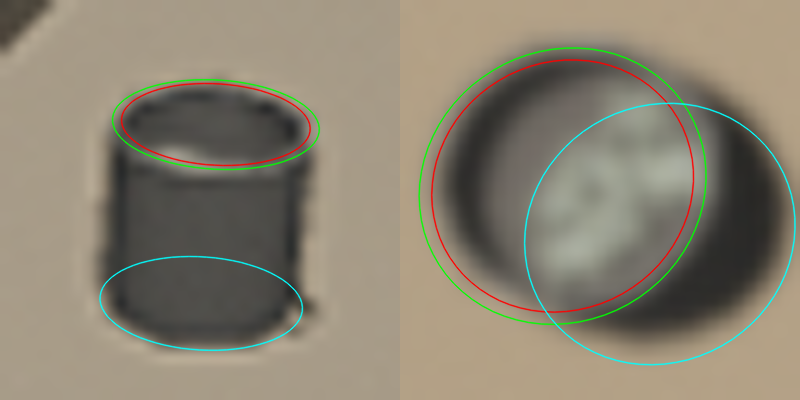

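View pics/d4.png

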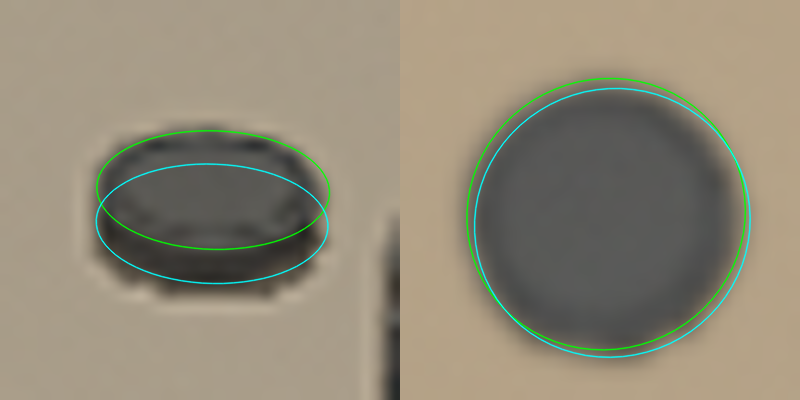

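```bash
python3 -m jog '[[3,30,0,0,80],[10,80,0,0,80],[18,130,0,0,80],[25,175,0,0,80],[30,199,0,0,80],[30,199,-30,0,80],[30,199,-60,0,80],[30,199,-85,0,80],[30,199,-85,0,80],[30,199,-85,0,80]]'; python3 -c "
from workcell import bot
print(bot.read_state()['tool_pos'])"
```

```text
time: 40.6
tool_pos: [0.4777, 0.1608, 0.063]
tcp_rot: [-1.21, 1.207, -1.207]
wrist_force: [0.2, 1.2, 0.8]
width: 0.934
[0.47774413 0.16083626 0.06296789]
```

```bash
python3 -m jog '[[0,1,-10,0,80],[0,1,-20,0,80],[0,1,-30,0,80],[0,1,-34,0,80],[0,1,-34,0,80],[0,1,-34,0,70],[0,1,-34,0,62],[0,1,-34,0,55],[0,1,-34,0,55],[0,1,-34,0,55]]' 80; python3 ovg.py d5 478 162 20 20
```

```text
time: 41.85
tool_pos: [0.4777, 0.1613, 0.0293]
tcp_rot: [-1.21, 1.207, -1.208]
wrist_force: [-2.3, -1.3, 6.8]
width: 0.657
```

View pics/d5.png

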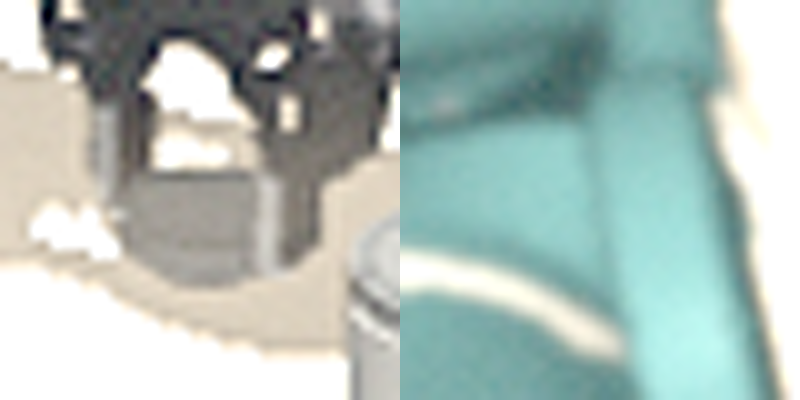

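```bash
python3 -m jog '[[0,0,3,0,55],[0,0,10,0,55],[0,0,25,0,55],[0,0,45,0,55],[0,0,65,0,55],[0,0,82,0,55],[0,0,90,0,55],[0,0,95,0,55],[0,0,95,0,55],[0,0,95,0,55]]'; python3 -m jog '[[-1,10,0,0,55],[-3,35,0,0,55],[-6,72,0,0,55],[-9,110,0,0,55],[-12,150,0,0,55],[-16,185,0,0,55],[-19,208,0,0,55],[-19,216,0,0,55],[-19,216,0,0,55],[-19,216,0,0,55]]'; python3 ovg.py d6 458 378 80 24 458 378 111.5 59 458 378 101.5 59 458 378 56 57; python3 -c "
from workcell import bot
print(bot.read_state()['tool_pos'])"
```

```text
time: 43.2
tool_pos: [0.4767, 0.161, 0.1225]
tcp_rot: [-1.212, 1.209, -1.207]
wrist_force: [-0.5, -0.5, -0.2]
width: 0.657
time: 44.45
tool_pos: [0.4583, 0.3761, 0.1231]
tcp_rot: [-1.211, 1.208, -1.209]
wrist_force: [0.3, -0.4, -0.1]
width: 0.661
[0.45843815 0.37615784 0.12322203]
```

View pics/d6.png

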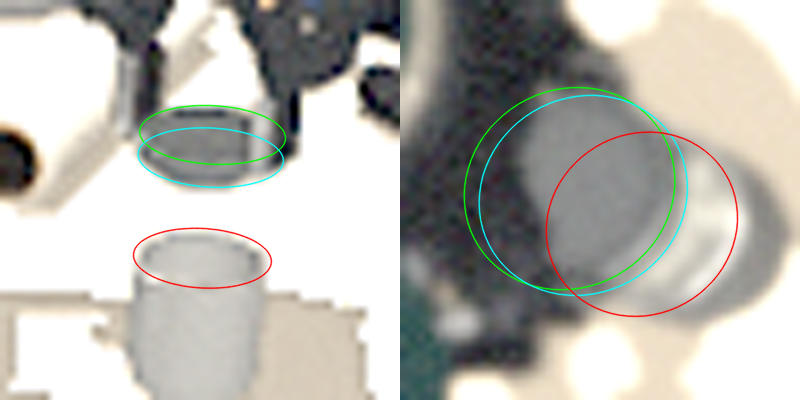

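```bash
python3 -m jog '[[-1,-1,-8,0,55],[-1,-1,-18,0,55],[-1,-1,-26,0,55],[-1,-1,-32,0,55],[-1,-1,-36,0,55],[-1,-1,-39,0,55],[-1,-1,-41,0,55],[-1,-1,-43,0,55],[-1,-1,-43,0,55],[-1,-1,-43,0,55]]'; python3 ovg.py d7 458 378 60 20
```

```text
time: 45.8
tool_pos: [0.4578, 0.3764, 0.0806]
tcp_rot: [-1.209, 1.207, -1.208]
wrist_force: [2.8, 0.4, -0.4]
width: 0.66
```

View pics/d7.png

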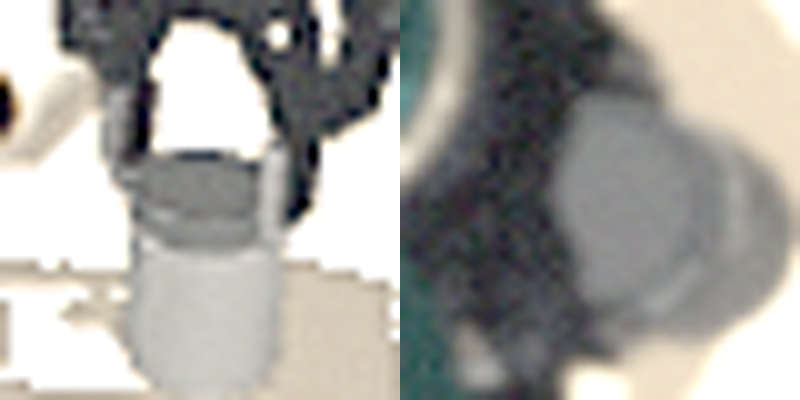

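```bash
python3 -m jog '[[1,0,0,0,55],[1,0,-1,0,55],[1,0,-2,0,55],[1,0,-3,0,55],[1,0,-3,0,55],[1,0,-3,0,55],[1,0,-3,0,55],[1,0,-3,0,55],[1,0,-3,0,55],[1,0,-3,0,55]]'; python3 ovg.py d8 458 378 60 20
```

```text
time: 47.15
tool_pos: [0.4583, 0.3762, 0.0774]
tcp_rot: [-1.21, 1.208, -1.208]
wrist_force: [2.0, -2.3, 4.7]
width: 0.66
```

View pics/d8.png

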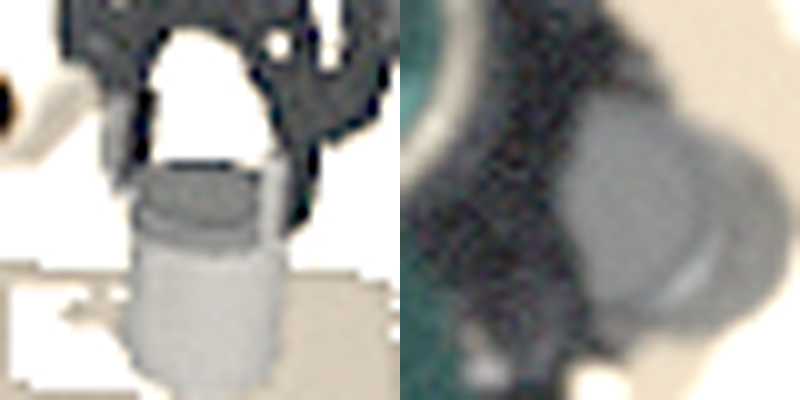

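```bash
python3 -m jog '[[0,0,0,0,57],[0,0,0,0,60],[0,0,0,0,64],[0,0,0,0,72],[0,0,0,0,80],[0,0,0,0,80],[0,0,10,0,80],[0,0,30,0,80],[0,0,55,0,80],[0,0,80,0,80]]'; python3 -m jog '[[0,-20,10,0,80],[-5,-60,20,0,80],[-10,-110,40,0,80],[-10,-160,60,0,80],[-10,-210,80,0,80],[-10,-260,80,0,80],[-10,-310,80,0,80],[-10,-340,80,0,80],[-10,-340,80,0,80],[-10,-340,80,0,80]]'
python3 - <<'E'
from h import *
from workcell import bot
print(bot.read_state()["tool_pos"])
C={n:bot.read_camera(n) for n in("scene","top")};pickle.dump(C,open("C2.pkl","wb"))
T={"l":(606,119.6,67,60),"m":(458.5,377.5,57,56),"s":(590,-117,47,52),"n":(459.2,-393.7,37,48)}
R=[]
for n in C:
    ims=[]
    for x,y,d,h in T.values(): ims.append(overlay(C[n],[],proj(C[n],[[x/1e3,y/1e3,h/2e3]])[0],w=16,k=200))
    R.append(np.hstack(ims))
    cv2.imwrite(f"pics/e_{n}.png",C[n]["pixels"][:,:,::-1])
cv2.imwrite("pics/e1.png",np.vstack(R))
E
```

```text
time: 48.5
tool_pos: [0.4588, 0.3766, 0.1599]
tcp_rot: [-1.208, 1.207, -1.208]
wrist_force: [0.2, 0.1, 0.2]
width: 0.935
time: 49.75
tool_pos: [0.4477, 0.0361, 0.2373]
tcp_rot: [-1.21, 1.209, -1.208]
wrist_force: [0.7, -0.5, 1.0]
width: 0.939
[0.44774733 0.03609537 0.23726987]
```

View pics/e1.png

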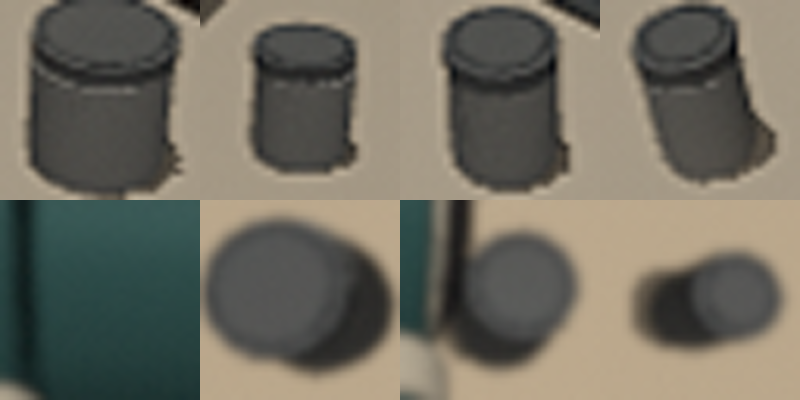

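View pics/e_scene.png

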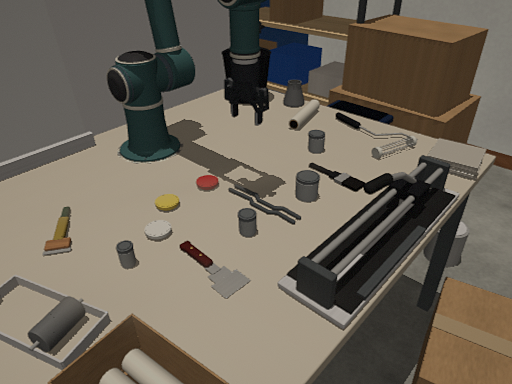

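Run:
```python
from h import *
C=pickle.load(open("C2.pkl","rb"))
T={"l":(606,119.6,67,60),"m":(458.5,377.5,57,56),"s":(590,-117,47,52),"n":(459.2,-393.7,37,48)}
c=C["scene"]; c=dict(c); c["cx"]-=0.8; c["cy"]+=.6
ims=[]
for x,y,d,h in T.values():
    x,y,d,h=[v/1e3 for v in(x,y,d,h)]
    ims.append(overlay(c,[(circ(x,y,h+.01,d+.002),(0,255,0)),(circ(x,y,h,d+.002),(0,0,255)),(circ(x,y,0,d),(255,255,0))],proj(c,[[x,y,h/2+.01]])[0],w=16,k=300))
cv2.imwrite("pics/e2.png",np.vstack([np.hstack(ims[:2]),np.hstack(ims[2:])]))
```

```text
(no output)
```

View pics/e2.png

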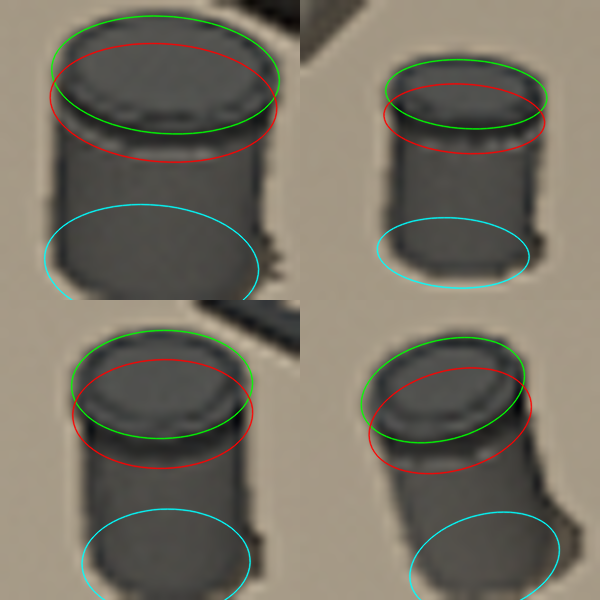

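```bash
python3 -c "
from workcell import bot
print(bot.read_state()['time']);print(bot.finish_job())"
```

```text
49.85
the job is handed in; nothing more can be done
None
```

I took the stack apart and put each lid (mini, small, large, then medium) on the tub of its own size. I handed the job in at about 50 s; no verdict is reported.

- **Failed try on the medium lid:** on the first attempt it stuck about 4 mm high, with up to 15 N on the wrist. I set it back on the table, gripped it again higher up, and it then reached its home height to within the reading. I measured that tub again before the second try, and it had not moved.
- **Last checks:** the final pictures show all four lids level, with the discs on the rims and the gripper clear of everything. The top camera could not see the large tub because the arm was in front of it, so I checked that one with the scene camera only. The brush and knife look undisturbed by eye; I did not measure their positions.
- **Disagreements:** the two cameras differed by 1 to 4 mm on absolute positions. I worked from lid and tub positions relative to each other.

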